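# Lower the photometer cover gently

## Task

The cover of the white bench photometer stands open. Without pinching it or straining its hinge, tip it over from behind with the fingertips, catch it from underneath on the fingers as it falls, and lower it gently until it is fully shut, never letting it drop closed; then take the hand away. Leave the jar, cup and bottle around it where they stand.

Things in the scene. Friction and masses are not known exactly. Their poses are not given: they have to be found in the camera images.
- photometer: White instrument fixed to the bench, 175 mm deep (x), 200 mm wide (y), 95 mm high, its top an open compartment that the cover closes. Origin on the bench, 75 mm behind its front face, at mid width; local +x points from the front (dark display strip, facing more or less the robot's right) to the rear, z up. Behind the hinge is a flat deck 85 mm above the bench, reaching 65 mm behind the hinge.
- hinge_line (a point): Middle of the cover's hinge axis, fixed at (35, 0, 96.5) mm in the photometer's frame; the axis runs along local y.
- cover (a joint): Opening angle of the cover, rad: 0 fully shut (level), 1.57 upright, stop at 1.78 (leaning back). A slightly stiff hinge: the cover stays where it is left between about 1.4 and 1.7 rad; below about 1.3 rad it falls shut by itself, damped: slowly at first (about 0.2 rad/s at 1.1 rad, 0.5 to 0.8 rad/s from 0.5 rad on); let go at 1.1 rad it takes about 2 s.
- cover_mid (a point): Point on the cover's underside, 56 mm from the hinge axis, at mid width. The cover: a flat grey plate 6 mm thick, 0.16 kg, 150 mm wide and 112 mm long from the hinge axis, then a tab 90 mm wide in the same plane out to 138 mm. Axes turn with it: x from tab to hinge, z to the outer side. Shut, its underside is 96.5 mm above the bench, the tab 28 mm out past the front face, space under it free.
- tab_edge (a point): Middle of the tab's free edge, in the underside's plane, 138 mm from the hinge axis: when shut at the photometer's front, when upright at the top.
- jar: Loose amber glass jar with a white cap, 56 mm diameter, 85 mm high, standing beside or behind the photometer. Origin at the centre of its underside.
- steel_cup: Loose open steel cup, 64 mm rim diameter, 70 mm high, standing beside or behind the photometer. Origin at the centre of its underside.
- flask: Loose clear glass bottle with a black cap, 48 mm diameter, 120 mm high, standing beside or behind the photometer. Origin at the centre of its underside.

How it is judged:
On the way, in this order (a step that is already met when the one before it is completed fails the run):
1. the cover has been tipped forward past upright, far enough to fall (value of joint cover below 1.3 rad), for 0.05 s.
2. the falling cover is caught: partly open, borne by the fingers and no longer falling freely (value of joint cover between 0.2 and 1 rad and velocity of joint cover above -0.35 rad/s and contact force between the fingers and cover above 0.1 N), for 0.25 s.
3. the cover is shut (value of joint cover below 0.02 rad), for 0.05 s.
At the end, for the whole second after the job is handed in: The cover is fully shut (within 0.02 rad of level), and the jar, cup and bottle are within 15 mm of where they stood (value of joint cover below 0.02 rad and distance of each of jar, steel_cup, flask from where it was at the start of the episode below 0.015 m); the robot touches nothing.
It fails at once if the cover drops shut: it comes down faster than 0.4 rad/s while between 0.2 and 0.03 rad open (value of joint cover between 0.03 and 0.2 rad and velocity of joint cover below -0.4 rad/s).
It fails at once if the open cover is pinched or its hinge strained: while it is open the fingers bear on it with more than 10 N (its own weight needs about 1 N) (contact force between the fingers and cover above 10 N and value of joint cover above 0.05 rad).
It fails at once if the shut cover is pressed with more than 25 N (contact force between the fingers and cover above 25 N).
It fails at once if the jar, cup or bottle is shifted, tipped or lifted (moved more than 15 mm) (distance of any of jar, steel_cup, flask from where it was at the start of the episode above 0.015 m).
It also fails if it takes over 45 s, if anything falls off the work surface, if the arm or the gripper's body presses on something with over 40 N, if the wrist force passes 120 N, or if a joint passes its speed limit or range.

## Robot

A 6-joint arm with a two-finger parallel gripper is mounted at the origin on the work surface. World frame = base frame: x ahead of the robot, y to its left, z up, the work surface at z = 0. Lengths are in m, angles in rad, forces in N, time in s.
With the tool pointing down it reaches from about 0.325 to 0.875 m from the base axis. Payload 4.4 kg.
Tool frame: the origin (TCP) lies on the centre line of the jaws, within the pads' length; the fingertips stand r.tip_extent ahead of it and the grasp point (between the pads) lies 2 mm behind it (r.tip_extent is the distance from the TCP to the fingertips, in m); z points along the fingers, y is the line along which they close (so a half turn about z gives the same grasp; the last joint's range is limited). The gripper opens to 85 mm and grips with 20 to 120 N. Pads are 22 mm wide; open, the fingers measure 114 mm over their backs; the gripper's body (76 mm by 85 mm) begins 54 mm behind the grasp point. The pads swing forward as they close: fully open they stand 13 mm farther back than shut.
Start: joints at [-1.302, 0.207, 1.542, -0, 1.393, -0.15], TCP at [0.234, -0.525, 0.248] pointing down, gripper open.
Joint ranges: [-2.73, 2.73], [-0.86, 2.22], [0.23, 2.46], [-1.11, 4.25], [0.08, 2.63], [-2.82, 2.82]. Speed limits (rad/s): [2.79, 2.79, 3.14, 3.14, 3.14, 3.14].

## Interface

Orientations are given as a unit quaternion [w, x, y, z].
In Python, from workcell import r, eyes, sign_off, regions_of gives the robot as it stands. The module is installed in compiled form; this text tells all that it offers.
- The arm moves only by the shell command python3 -m crank 'ROWS'. ROWS is JSON, one flat list of numbers, 7 for each row, row after row: the shift along the tool's x, y, z in units of 25 mm (1.0 is 25 mm), then the turn, a rotation vector about the tool's x, y, z in degrees, then the opening, from 0 (shut) to 1 (fully open). A call has 1 to 12 rows; each row is the pose to reach, as a shift and turn from the pose commanded when the call began, along the tool's axes at that moment; what a row does not reach only later rows make up. A row lasts 1/12 s, in which the tool goes at most 41.7 mm and 7.16 degrees, less where a joint would pass 70% of its speed; a pose out of reach is approached as far as the arm can. A call with a gripper value outside its range is refused whole. The fingers move at their own pace and stop on an object; the grip force is fixed at half the most. Time passes only in rows, so rows that repeat a pose let the fingers close. It gives the time, the measured TCP pose, the force, the opening and the grip force at its end, in the units of the state.
- r.get_obs(): the state, without advancing time (a new reading comes with each control period).
- eyes.capture(name): name is "side" or "top"; returns the picture (420x560x3 uint8, blue, green, red); there is no depth.
- eyes.calibration(name): a dict with "intrinsics" (3x3 intrinsics, pixels), "D" ([k1, k2, p1, p2, k3] as OpenCV has them; the pictures are not rectified), "world_from_camera" (4x4, takes a point from camera to world coordinates). Camera axes: x right, y up, looking along -z (the intrinsics and any distortion apply to the point x, -y, -z); pixel columns grow to the right and rows downward; lengths in m; the calibration is good to about 2 mm. A picture is of the moment at which its call begins. calibration takes no time and is no camera call.
- sign_off(): hands the job in; it is judged then, once.
Trained networks look in the newest picture that a camera, given by its name, has taken for a name from the list of things; names that differ only in an ending like _2 or _b are one class to them, and where a whole thing is asked for, a point or a joint stands for the part that bears it (a point fixed in the world has none). Each returns a list of dicts, best first, with "confidence" (0 to 1); they miss things now and then, are a little off and sometimes report something else, mostly with a low value. They report only what shows in the picture. A call takes as long as a camera call.
- regions_of(camera, thing): "pixels" (420x560 bool, what is visible of it) and "uv" ([column, row] in pixels, amid what is visible of it).
The state is a dict: "time": time; "qpos": joint angles; "qvel": joint speeds; "joint_torque": joint torques, N m; "ee_pos": TCP position; "orientation": TCP orientation; "force": force on the tool from outside, world axes, zero at the start; "moment": the same for the moment, N m; "finger_gap": finger opening in m; "grasp_force": force on a finger pad.
Only numpy, scipy, OpenCV 4.12 (cv2) and the standard library are available. Lean on these libraries where they do the work, as an engineer would, in place of code of your own. Each camera call takes 0.05 s, during which the arm holds its last target. There are 200 camera calls.

## Working session

There is one attempt and no reset: what is moved stays moved. The work goes in short steps, Python scripts to look and compute and a shell command to move; the robot and the scene stay as the last step left them, time stands still between calls to the robot, and variables do not carry over. Pictures are saved under pics/ and viewed, at most 10 in all, crops included, and the job is handed in when it is done.

```bash
mkdir -p pics
cat > h.py <<'E'
import numpy as np, cv2
from workcell import r, eyes, sign_off, regions_of
from scipy.spatial.transform import Rotation as R
def proj(cam,P):
    c=eyes.calibration(cam);T=np.linalg.inv(np.array(c["world_from_camera"]))
    q=(np.atleast_2d(P)@T[:3,:3].T+T[:3,3])*[1,-1,-1]
    return cv2.projectPoints(q,np.zeros(3),np.zeros(3),np.array(c["intrinsics"]),np.array(c["D"],float))[0][:,0]
def ray(cam,uv):
    c=eyes.calibration(cam);T=np.array(c["world_from_camera"])
    n=cv2.undistortPoints(np.array(uv,float).reshape(-1,1,2),np.array(c["intrinsics"]),np.array(c["D"],float))[:,0]
    d=np.c_[n[:,0],-n[:,1],-np.ones(len(n))]@T[:3,:3].T
    return T[:3,3],d
def onz(cam,uv,z):
    o,d=ray(cam,uv);return o+d*((z-o[2])/d[:,2])[:,None]
E
python3 - <<'E'
from h import *
o=r.get_obs();print(o['ee_pos'],o['orientation'],o['finger_gap'],r.tip_extent)
for c in("top","side"):
    im=eyes.capture(c);cv2.imwrite(f"pics/{c}0.png",im)
    print(c,np.array(eyes.calibration(c)["world_from_camera"]).round(3).tolist())
    for t in("photometer","cover","jar","steel_cup","flask"):
        for g in regions_of(c,t)[:2]:
            m=g["pixels"].astype(np.uint8);x=cv2.boundingRect(m)
            print(t,round(g["confidence"],2),np.round(g["uv"]),x,m.sum())
E
```

```text
[ 0.23415134 -0.52439064  0.24711746] [-1.13070505e-03  9.78055229e-01  2.08342714e-01 -6.38864871e-05] 0.08496612763859676 0.017
top [[-0.0, 0.999, -0.047, 0.591], [-1.0, -0.001, -0.011, 0.102], [-0.011, 0.047, 0.999, 1.101], [0.0, 0.0, 0.0, 1.0]]
photometer 0.61 [338. 265.] (285, 213, 100, 107) 8380
cover 0.55 [318. 272.] (314, 234, 17, 81) 598
jar 0.93 [252. 295.] (240, 282, 27, 27) 576
steel_cup 0.58 [244. 245.] (229, 231, 30, 30) 733
steel_cup 0.58 [337. 269.] (285, 213, 100, 110) 8622
flask 0.64 [313. 185.] (298, 175, 24, 24) 458
side [[-0.887, 0.364, -0.285, 0.378], [-0.462, -0.695, 0.551, 0.641], [0.002, 0.62, 0.785, 0.843], [0.0, 0.0, 0.0, 1.0]]
photometer 0.61 [350. 193.] (294, 140, 108, 104) 8306
cover 0.7 [352. 169.] (314, 140, 80, 55) 3091
jar 0.76 [344. 262.] (330, 240, 31, 44) 1032
steel_cup 0.59 [293. 245.] (279, 228, 31, 41) 998
steel_cup 0.24 [354. 166.] (315, 140, 79, 55) 3067
flask 0.96 [272. 181.] (259, 153, 23, 47) 822
flask 0.54 [353. 165.] (316, 140, 77, 55) 2958
```

Run:
```python
import cv2,numpy as np
a=cv2.resize(cv2.imread("pics/top0.png")[150:350,200:430],None,fx=1.7,fy=1.7*1.0)
b=cv2.resize(cv2.imread("pics/side0.png")[110:310,230:460],None,fx=1.7,fy=1.7)
a=cv2.resize(a,(400,348));b=cv2.resize(b,(400,348))
cv2.imwrite("pics/both0.png",np.hstack([a,b]))
```

```text
(no output)
```

View pics/both0.png

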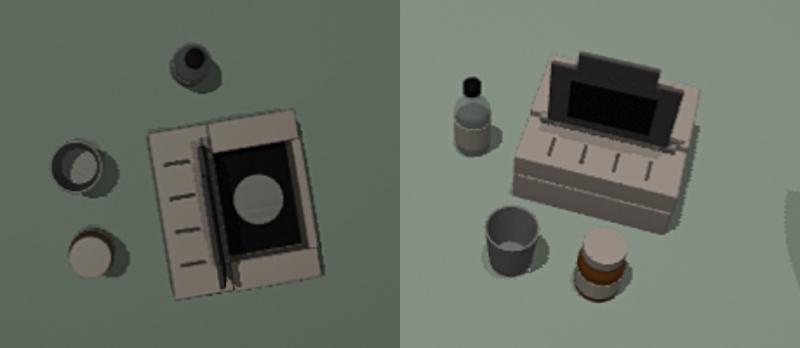

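```bash
cat >> h.py <<'E'
def loc2w(p,L):
    c,s=np.cos(p[2]),np.sin(p[2]);L=np.atleast_2d(L)
    return np.c_[p[0]+c*L[:,0]-s*L[:,1],p[1]+s*L[:,0]+c*L[:,1],L[:,2]]
def coverpts(th):
    out=[]
    for d,w in((0,.075),(.112,.075),(.112,.045),(.138,.045)):
        for y in(-w,w):
            for t in(0,.006):
                out.append([.035-d*np.cos(th)+t*np.sin(th),y,.0965+d*np.sin(th)+t*np.cos(th)])
    return np.array(out)
BOX=[[np.array([[x,y,z] for x in(-.075,.035) for y in(-.1,.1) for z in(0,.095)]),np.array([[x,y,z] for x in(.03,.1) for y in(-.1,.1) for z in(0,.085)])]][0]
def hull(m,uv,S):
    cv2.fillConvexPoly(m,np.round(cv2.convexHull(uv.astype(np.float32))*S*16).astype(np.int32),1,shift=4)
def sil(cam,p,th,what,S=3):
    m=np.zeros((420*S,560*S),np.uint8)
    if 'b' in what:
        for b in BOX:hull(m,proj(cam,loc2w(p,b))+.5,S)
    if 'c' in what:
        q=coverpts(th);hull(m,proj(cam,loc2w(p,q[:8]))+.5,S);hull(m,proj(cam,loc2w(p,q[8:]))+.5,S)
    return m
E
cat > fit.py <<'E'
from h import *
from scipy.optimize import minimize
M={}
for c in("top","side"):
    eyes.capture(c)
    M[c]=[cv2.resize(regions_of(c,t)[0]["pixels"].astype(np.uint8),None,fx=3,fy=3,interpolation=0) for t in("photometer","cover")]
def cost(v):
    p=v[:3];th=v[3];f=0
    for c in M:
        u=M[c][0]|M[c][1];s=sil(c,p,th,'bc');f+=(u^s).sum()/u.sum()
    u=M["side"][1];s=sil("side",p,th,'c');f+=.5*(u^s).sum()/u.sum()
    return f
o=onz("top",[[338,265]],.09)[0];print(o)
best=min((minimize(cost,[o[0],o[1],1.57+a,th],method="Nelder-Mead",options=dict(initial_simplex=np.array([[o[0],o[1],1.57+a,th]]+[np.array([o[0],o[1],1.57+a,th])+d for d in np.diag([.02,.02,.15,.2])]))) for a in(.15,-.15) for th in(1.5,1.7)),key=lambda q:q.fun)
print(best.x,best.fun)
np.save("pose.npy",best.x)
for t,z in(("jar",.085),("steel_cup",.07),("flask",.12)):
    pass
for t,uv,z in(("jar",[253,295],.085),("steel_cup",[244,246],.07),("flask",[311,184],.12)):
    w=onz("top",[uv],z)[0];L=w[:2]-best.x[:2];c,s=np.cos(best.x[2]),np.sin(best.x[2]);print(t,w,"local",[c*L[0]+s*L[1],-s*L[0]+c*L[1]])
ims=[]
for c in M:
    im=cv2.resize(eyes.capture(c),None,fx=3,fy=3)
    for w in('b','c'):
        k,_=cv2.findContours(sil(c,best.x[:3],best.x[3],w),0,2);cv2.drawContours(im,k,-1,(0,255,0) if w=='b' else (0,0,255),1)
    ims.append(im[600:1000,800:1200] if c=="top" else im[380:780,830:1230])
cv2.imwrite("pics/fit.png",np.hstack(ims))
E
python3 fit.py
```

```text
[ 0.53618793 -0.02465154  0.09      ]Traceback (most recent call last):
  File "fit.py", line 14, in <module>
    best=min((minimize(cost,[o[0],o[1],1.57+a,th],method="Nelder-Mead",options=dict(initial_simplex=np.array([[o[0],o[1],1.57+a,th]]+[np.array([o[0],o[1],1.57+a,th])+d for d in np.diag([.02,.02,.15,.2])]))) for a in(.15,-.15) for th in(1.5,1.7)),key=lambda q:q.fun)
  File "fit.py", line 14, in <genexpr>
    best=min((minimize(cost,[o[0],o[1],1.57+a,th],method="Nelder-Mead",options=dict(initial_simplex=np.array([[o[0],o[1],1.57+a,th]]+[np.array([o[0],o[1],1.57+a,th])+d for d in np.diag([.02,.02,.15,.2])]))) for a in(.15,-.15) for th in(1.5,1.7)),key=lambda q:q.fun)
              ~~~~~~~~^^^^^^^^^^^^^^^^^^^^^^^^^^^^^^^^^^^^^^^^^^^^^^^^^^^^^^^^^^^^^^^^^^^^^^^^^^^^^^^^^^^^^^^^^^^^^^^^^^^^^^^^^^^^^^^^^^^^^^^^^^^^^^^^^^^^^^^^^^^^^^^^^^^^^^^^^^^^^^^^^^^^^^^^^^^^^^^^^^^^^^^^
    res = _minimize_neldermead(fun, x0, args, callback, bounds=bounds,
                               **options)
    fxe = func(xe)
    fx = function(np.copy(x), *(wrapper_args + args))
  File "fit.py", line 10, in cost
    u=M[c][0]|M[c][1];s=sil(c,p,th,'bc');f+=(u^s).sum()/u.sum()
                        ~~~^^^^^^^^^^^^^
  File "h.py", line 31, in sil
    for b in BOX:hull(m,proj(cam,loc2w(p,b))+.5,S)
                        ~~~~^^^^^^^^^^^^^^^^
  File "h.py", line 5, in proj
    c=eyes.calibration(cam);T=np.linalg.inv(np.array(c["world_from_camera"]))
ValueError: time passes only in moves, steps and waits
```

```bash
sed -i 's/eyes.calibration(cam)/CAL[cam]/; s/^def proj/CAL={k:eyes.calibration(k) for k in ("top","side")}\ndef proj/' h.py; python3 fit.py
```

```text
[ 0.53618793 -0.02465154  0.09      ]
[ 0.53365112 -0.03129503  1.73617439  1.70929615] 0.0660067752119432
jar [0.47491381 0.1484105  0.085     ] local [np.float64(0.1869233098666364), np.float64(0.02835183857455403)]
steel_cup [0.5747351  0.16774278 0.07      ] local [np.float64(0.18955872030801738), np.float64(-0.07329009113638589)]
flask [0.6981705  0.03193655 0.12      ] local [np.float64(0.035284817970894895), np.float64(-0.17268422371369288)]
```

View pics/fit.png

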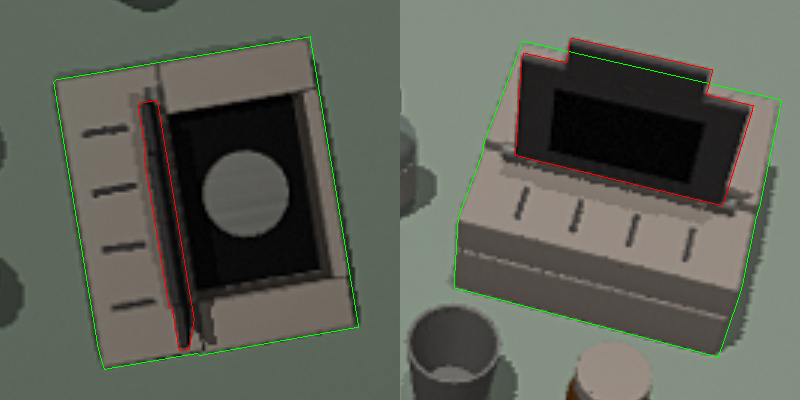

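```bash
cat >> h.py <<'E'
PP=np.array([.5337,-.0313,1.7362])
def hand(th,d,n,ly=0,dz=0,dx=0):
    "tool pose aligned with cover at angle th: d from hinge, n along outer normal (m)"
    L=[.035-d*np.cos(th)+n*np.sin(th)+dx,ly,.0965+d*np.sin(th)+n*np.cos(th)+dz]
    W=loc2w(PP,L)[0]
    c,s=np.cos(PP[2]),np.sin(PP[2]);lx=np.array([c,s,0]);lyv=np.array([-s,c,0])
    z=np.cos(th)*lx-np.array([0,0,np.sin(th)]);x=-lyv
    return W,R.from_matrix(np.c_[x,np.cross(z,x),z])
def now():
    o=r.get_obs();q=np.array(o['orientation']);return np.array(o['ee_pos']),R.from_quat(q[[1,2,3,0]]),o
def rows(base,targets):
    p0,R0=base[:2]
    for W,Rt in targets:
        print(np.round(R0.inv().apply(W-p0)/.025,2),np.round(np.degrees((R0.inv()*Rt).as_rotvec()),1))
E
python3 - <<'E'
from h import *
b=now();print(b[2]['time'])
rows(b,[hand(1.7,.138+.09,0),hand(1.65,.138+.09,0),hand(1.7,.125,0)])
rows(b,[(b[0]+[0,0,.12],b[1])]);print(hand(1.7,.228,0)[0])
E
```

```text
1.3
[ 19.63 -15.65  -2.97] [-7.4 -0.9 14.6]
[ 19.52 -15.21  -3.02] [-4.5 -0.6 14.6]
[ 19.5  -15.14   1.11] [-7.4 -0.9 14.6]
[-0.   0.  -4.8] [0. 0. 0.]
[0.52310037 0.03219793 0.32259958]
```

```bash
python3 -m crank '[0,0,-1.6,0,0,3,0.6, 0.5,-0.4,-3.0,-1,0,6,0.6, 1.6,-1.3,-3.8,-2,0,9,0.6, 2.8,-2.2,-4.2,-3,0,12,0.6, 4.0,-3.2,-4.5,-4,-0.5,14,0.6, 5.2,-4.2,-4.6,-5,-0.9,14.6,0.6, 6.4,-5.1,-4.6,-7.4,-0.9,14.6,0.6, 7.6,-6.1,-4.6,-7.4,-0.9,14.6,0.6, 8.8,-7.1,-4.6,-7.4,-0.9,14.6,0.6, 10,-8,-4.6,-7.4,-0.9,14.6,0.6, 10,-8,-4.6,-7.4,-0.9,14.6,0.6]'
cat > obs.py <<'E'
from h import *
import json,sys
b=now();o=b[2];print(round(o['time'],2),np.round(o['ee_pos'],4),np.round(o['qpos'],3),np.round(o['force'],2),round(o['finger_gap'],4))
open("log.jsonl","a").write(json.dumps({k:np.array(o[k]).tolist() for k in("qpos","ee_pos","orientation")})+"\n")
E
python3 obs.py
python3 - <<'E'
from h import *
rows(now(),[hand(1.7,.228,0)])
E
```

```text
time: 2.22
ee_pos: [0.3836, -0.2349, 0.3637]
orientation: [0.063, 0.994, 0.086, 0.007]
force: [1.3, -1.6, -0.1]
finger_gap: 0.0513
grasp_force: 0.0
2.22 [ 0.3836 -0.2349  0.3637] [-0.688 -0.194  1.715 -0.08   1.521  0.709] [ 1.31 -1.57 -0.05] 0.0513
[ 7.33 -9.7   0.44] [-0.1 -0.3  0.4]
```

```bash
python3 -m crank '[0.6,-0.8,0,0,0,0,0.6, 1.4,-1.8,0,0,0,0,0.6, 2.4,-3.1,0,0,0,0,0.6, 3.3,-4.4,0,0,0,0,0.6, 4.3,-5.7,0,0,0,0,0.6, 5.3,-7.0,0,0,0,0,0.6, 6.2,-8.2,0,0,0,0,0.6, 7.0,-9.2,0.2,0,0,0,0.6, 7.33,-9.7,0.4,0,0,0.3,0.6, 7.33,-9.7,0.4,0,0,0.3,0.6, 7.33,-9.7,0.4,0,0,0.3,0.6]'
python3 obs.py
python3 - <<'E'
from h import *
import json
from scipy.optimize import least_squares
b=now();rows(b,[hand(1.7,.228,0),hand(1.7,.125,0)])
q0=np.array([-1.302,.207,1.542,0,1.393,-.15]);p0=[.2342,-.5244,.2471]
D=[json.loads(l) for l in open("log.jsonl")]
D=[dict(qpos=q0,ee_pos=p0,orientation=[-1.13e-3,.978055,.208343,-6.4e-5])]+D
def fk(q,v,s):
    Rz=lambda a:R.from_euler('z',a);Ry=lambda a:R.from_euler('y',a)
    h,a1,L2,L3,Lt,e=v
    R1=Rz(q[0]);R2=R1*Ry(q[1]);R3=R1*Ry(q[1]+q[2])
    R6=R3*Rz(s[0]*q[3])*Ry(q[4])*Rz(s[1]*q[5]+s[2])
    return np.array([0,0,h])+R1.apply([a1,0,0])+R2.apply([0,0,L2])+R3.apply([e,0,L3])+R6.apply([0,0,Lt]),R6
for s0 in(1,-1):
  for s1 in(1,-1):
    for s2 in(np.pi/2,-np.pi/2):
      e=[np.degrees((R.from_quat(np.array(d['orientation'])[[1,2,3,0]]).inv()*fk(d['qpos'],np.zeros(6),(s0,s1,s2))[1]).magnitude()) for d in D]
      if max(e)<60:
        f=least_squares(lambda v:np.r_[np.concatenate([fk(d['qpos'],v,(s0,s1,s2))[0]-d['ee_pos'] for d in D]),1e-3*(v-[.35,0,.4,.4,.2,0])],[.35,0,.4,.4,.2,0])
        print(s0,s1,s2,np.round(e,2),f.x.round(3),f.cost)
E
```

```text
time: 3.13
ee_pos: [0.5226, 0.0256, 0.3214]
orientation: [0.065, 0.995, 0.08, 0.005]
force: [0.3, -0.1, 0.3]
finger_gap: 0.0513
grasp_force: 0.0
3.13 [0.5226 0.0256 0.3214] [-0.043  0.042  1.58  -0.128  1.494  1.374] [ 0.28 -0.07  0.32] 0.0513
[ 0.06 -0.25 -0.08] [ 0.   0.1 -0.2]
[ 0.07 -0.25  4.04] [ 0.   0.1 -0.2]
1 1 1.5707963267948966 [0.12 0.   0.  ] [-0.44   0.003  0.082  0.518 -0.49  -0.215] 0.004131271141439285
-1 1 1.5707963267948966 [ 0.12  9.2  14.63] [ 0.467 -0.005  0.553  0.5    0.492  0.184] 0.004107013529925961
```

```bash
cat > kin.py <<'E'
from h import *
import json
from scipy.optimize import least_squares
q0=np.array([-1.302,.207,1.542,0,1.393,-.15])
D=[dict(qpos=q0,ee_pos=[.2342,-.5244,.2471])]+[json.loads(l) for l in open("log.jsonl")]
def fk(q,v):
    Rz=lambda a:R.from_euler('z',a);Ry=lambda a:R.from_euler('y',a)
    h,a1,L2,L3,Lt,e,l=v
    R1=Rz(q[0]);R2=R1*Ry(q[1]);R3=R1*Ry(q[1]+q[2])
    R6=R3*Rz(q[3])*Ry(q[4])
    return np.array([0,0,h])+R1.apply([a1,l,0])+R2.apply([0,0,L2])+R3.apply([e,0,L3])+R6.apply([0,0,Lt]),R6*Rz(q[5]+np.pi/2)
pr=np.array([.35,0,.4,.4,.2,0,.087])
V=least_squares(lambda v:np.r_[np.concatenate([fk(d['qpos'],v)[0]-d['ee_pos'] for d in D])*1e3,(v-pr)*2],pr).x
lo=np.array([-2.73,-.86,.23,-1.11,.08,-2.82]);hi=np.array([2.73,2.22,2.46,4.25,2.63,2.82])
def ik(W,Rt,q):
    f=lambda q:np.r_[(fk(q,V)[0]-W)*5,(Rt.inv()*fk(q,V)[1]).as_rotvec()]
    s=least_squares(f,np.clip(q,lo+.01,hi-.01),bounds=(lo,hi));return s.x,np.linalg.norm(s.fun)
if __name__=="__main__":
    print(V.round(3),[np.round((fk(d['qpos'],V)[0]-d['ee_pos'])*1e3,1).tolist() for d in D])
    q=np.array(D[-1]['qpos'])
    for th in np.arange(1.7,-.01,-.1):
        q,e=ik(*hand(th,.133,0.),q);print(round(th,2),q.round(2),round(e,4))
E
python3 kin.py
```

```text
[ 0.291 -0.004  0.461  0.503  0.302  0.106  0.087] [[-0.0, -0.0, 0.1], [0.0, 0.1, 0.1], [0.0, -0.1, -0.2]]
1.7 [-0.05  0.12  1.69 -0.13  1.31  1.38] 0.0
1.6 [-0.14  0.12  1.68 -0.03  1.33  1.28] 0.0
1.5 [-0.21  0.14  1.66  0.07  1.37  1.18] 0.0
1.4 [-0.29  0.17  1.64  0.16  1.41  1.09] 0.0
1.3 [-0.36  0.2   1.62  0.24  1.46  1.01] 0.0
1.2 [-0.42  0.25  1.59  0.31  1.52  0.94] 0.0
1.1 [-0.48  0.3   1.56  0.37  1.57  0.87] 0.0
1.0 [-0.53  0.36  1.53  0.43  1.63  0.82] 0.0
0.9 [-0.57  0.43  1.49  0.48  1.69  0.78] 0.0
0.8 [-0.61  0.5   1.46  0.53  1.75  0.74] 0.0
0.7 [-0.64  0.57  1.42  0.58  1.81  0.71] 0.0
0.6 [-0.67  0.65  1.38  0.62  1.87  0.69] 0.0
0.5 [-0.69  0.72  1.35  0.67  1.93  0.67] 0.0
0.4 [-0.71  0.8   1.31  0.71  1.99  0.65] 0.0
0.3 [-0.72  0.88  1.27  0.75  2.05  0.64] 0.0
0.2 [-0.73  0.95  1.23  0.8   2.11  0.64] 0.0
0.1 [-0.73  1.03  1.19  0.84  2.17  0.64] 0.0
-0.0 [-0.74  1.11  1.15  0.9   2.22  0.65] 0.0
```

```bash
python3 -m crank '[0.06,-0.25,0.5,0,0,0,0.6, 0.06,-0.25,1.3,0,0,0,0.6, 0.06,-0.25,2.1,0,0,0,0.6, 0.06,-0.25,2.9,0,0,0,0.6, 0.06,-0.25,3.5,0,0,0,0.6, 0.06,-0.25,3.8,0,0,0,0.6, 0.06,-0.25,3.8,0,0,0,0.6, 0.06,-0.25,3.8,0,0,0,0.6]'
python3 obs.py
python3 - <<'E'
from h import *
ims=[]
for c in("top","side"):
    im=cv2.resize(eyes.capture(c),None,fx=3,fy=3);ims.append(im[600:1000,800:1200] if c=="top" else im[330:730,830:1230])
cv2.imwrite("pics/d1.png",np.hstack(ims))
b=now();print(b[2]['force'],b[2]['time'])
rows(b,[hand(1.7,.13,0)]+[hand(t,.13,-.0196) for t in(1.7,1.6,1.5,1.4,1.3,1.25,1.2)])
E
```

```text
time: 3.8
ee_pos: [0.5252, 0.0189, 0.2273]
orientation: [0.065, 0.995, 0.079, 0.006]
force: [-0.7, -0.8, 0.2]
finger_gap: 0.0512
grasp_force: 0.0
3.8 [0.5252 0.0189 0.2273] [-0.056  0.115  1.698 -0.131  1.302  1.39 ] [-0.74 -0.83  0.18] 0.0512
[-0.52237139  0.39785118  0.56869901] 3.9
[-0.04 -0.04  0.12] [ 0.1 -0.2 -0.4]
[-0.03  0.74  0.12] [ 0.1 -0.2 -0.4]
[-0.03  1.26  0.23] [ 5.8 -0.2 -0.4]
[-0.02  1.76  0.38] [11.5 -0.2 -0.4]
[-0.02  2.25  0.59] [17.3 -0.3 -0.4]
[-0.02  2.71  0.84] [23.  -0.3 -0.4]
[-0.02  2.93  0.99] [25.9 -0.3 -0.3]
[-0.02  3.14  1.14] [28.7 -0.3 -0.3]
```

View pics/d1.png

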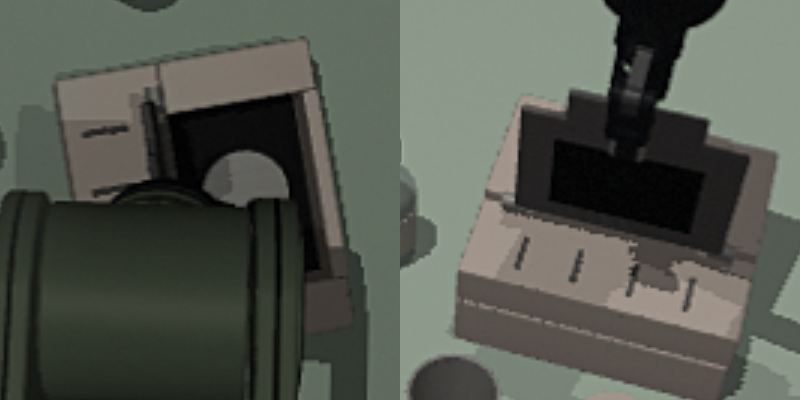

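```bash
python3 -m crank '[-0.03,0.2,0.12,0,0,0,0.6, -0.03,0.4,0.12,0,0,0,0.6, -0.03,0.6,0.12,0,0,0,0.6, -0.03,0.74,0.12,0,0,-0.3,0.6, -0.03,0.9,0.15,1.7,-0.2,-0.4,0.6, -0.03,1.06,0.19,3.5,-0.2,-0.4,0.6, -0.03,1.26,0.23,5.8,-0.2,-0.4,0.6, -0.02,1.43,0.28,7.7,-0.2,-0.4,0.6, -0.02,1.6,0.33,9.6,-0.2,-0.4,0.6, -0.02,1.76,0.38,11.5,-0.2,-0.4,0.6, -0.02,2.0,0.48,14.4,-0.2,-0.4,0.6, -0.02,2.25,0.59,17.3,-0.3,-0.4,0.6]'
cat > th.py <<'E'
from h import *
from scipy.optimize import minimize_scalar
def theta():
    im=eyes.capture("side");g=regions_of("side","cover")
    if not g:return None,im
    m=cv2.resize(g[0]["pixels"].astype(np.uint8),None,fx=3,fy=3,interpolation=0)
    # score: hull of visible part vs model
    k=cv2.findNonZero(m);u=m.copy();cv2.fillConvexPoly(u,cv2.convexHull(k),1)
    def f(t):
        s=sil("side",PP,t,'c');h=s.copy();cv2.fillConvexPoly(h,cv2.convexHull(cv2.findNonZero(s)),1);return (u^h).sum()/u.sum()
    ts=np.arange(-.02,1.8,.02);e=[f(t) for t in ts];i=int(np.argmin(e));return (round(ts[i],2),round(e[i],3),round(g[0]["confidence"],2)),im
if __name__=="__main__":
    t,im=theta();b=now();print(t,round(b[2]['time'],2),np.round(b[2]['force'],2))
E
python3 obs.py; python3 th.py
python3 - <<'E'
from h import *
rows(now(),[hand(t,.13,-.0196) for t in(1.4,1.35,1.3,1.25,1.2,1.15)])
E
```

```text
time: 4.9
ee_pos: [0.5342, -0.0374, 0.2203]
orientation: [-0.087, 0.993, 0.083, -0.008]
force: [-0.1, 1.2, -0.6]
finger_gap: 0.0514
grasp_force: 0.3
4.9 [ 0.5342 -0.0374  0.2203] [-0.319  0.184  1.638  0.155  1.406  1.053] [-0.12  1.24 -0.55] 0.0514
(np.float64(1.42), np.float64(0.045), 0.9) 5.0 [-0.58  0.49  0.12]
[ 0.03 -0.09 -0.06] [-0.1  0.2 -0.2]
[ 0.04  0.17 -0.02] [ 2.8  0.2 -0.2]
[0.04 0.43 0.04] [ 5.7  0.2 -0.2]
[0.04 0.68 0.11] [ 8.5  0.2 -0.2]
[0.04 0.93 0.19] [11.4  0.2 -0.2]
[0.04 1.17 0.29] [14.3  0.2 -0.2]
```

```bash
python3 -m crank '[0.04,0.04,-0.03,1.4,0,0,0.6, 0.04,0.17,-0.02,2.8,0.2,0,0.6, 0.04,0.3,0.01,4.2,0.2,0,0.6, 0.04,0.43,0.04,5.7,0.2,-0.2,0.6, 0.04,0.56,0.07,7.1,0.2,-0.2,0.6, 0.04,0.68,0.11,8.5,0.2,-0.2,0.6, 0.04,0.8,0.15,10,0.2,-0.2,0.6, 0.04,0.93,0.19,11.4,0.2,-0.2,0.6, 0.04,0.93,0.19,11.4,0.2,-0.2,0.6, 0.04,0.93,0.19,11.4,0.2,-0.2,0.6]'
python3 obs.py; python3 th.py
```

```text
time: 5.83
ee_pos: [0.5385, -0.0595, 0.2106]
orientation: [-0.184, 0.979, 0.082, -0.016]
force: [1.0, 0.3, 0.1]
finger_gap: 0.0516
grasp_force: 0.0
5.83 [ 0.5385 -0.0595  0.2106] [-0.44   0.272  1.586  0.304  1.506  0.909] [1.03 0.34 0.07] 0.0516
(np.float64(1.2), np.float64(0.042), 0.74) 5.93 [-0.66  0.62  0.24]
```

```bash
python3 -m crank '[0,0,0,0,0,0,0.6, 0,0,0,0,0,0,0.6, 0,0,0,0,0,0,0.6, 0,0,0,0,0,0,0.6, 0,0,0,0,0,0,0.6, 0,0,0,0,0,0,0.6, 0,0,0,0,0,0,0.6, 0,0,0,0,0,0,0.6, 0,0,0,0,0,0,0.6, 0,0,0,0,0,0,0.6, 0,0,0,0,0,0,0.6, 0,0,0,0,0,0,0.6]'; python3 th.py
```

```text
time: 6.93
ee_pos: [0.5386, -0.059, 0.2111]
orientation: [-0.184, 0.979, 0.083, -0.015]
force: [-1.0, -0.6, -0.3]
finger_gap: 0.0512
grasp_force: 0.0
(np.float64(1.0), np.float64(0.046), 0.57) 7.03 [ 0.1  -1.37  0.72]
```

```bash
python3 -m crank '[0,0,0,0,0,0,0.6, 0,0,0,0,0,0,0.6, 0,0,0,0,0,0,0.6, 0,0,0,0,0,0,0.6, 0,0,0,0,0,0,0.6, 0,0,0,0,0,0,0.6, 0,0,0,0,0,0,0.6, 0,0,0,0,0,0,0.6, 0,0,0,0,0,0,0.6, 0,0,0,0,0,0,0.6, 0,0,0,0,0,0,0.6, 0,0,0,0,0,0,0.6]'
python3 - <<'E'
from th import *
t,im=theta();print(t,now()[2]['force'])
a=cv2.resize(im,None,fx=3,fy=3)[330:730,830:1230];k,_=cv2.findContours(sil("side",PP,t[0],'c'),0,2);a2=a.copy();cv2.drawContours(a2,[c-[830,330] for c in k],-1,(0,0,255),1)
cv2.imwrite("pics/c1.png",np.hstack([a,a2]))
E
```

```text
time: 8.03
ee_pos: [0.5386, -0.059, 0.2111]
orientation: [-0.184, 0.979, 0.083, -0.015]
force: [0.3, -0.9, 0.0]
finger_gap: 0.0515
grasp_force: 0.3
(np.float64(1.04), np.float64(0.054), 0.91) [-0.03670184 -0.23497304 -0.38481997]
```

View pics/c1.png

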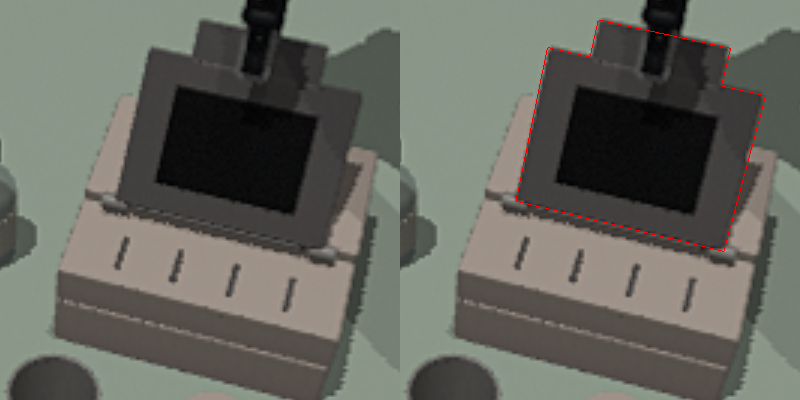

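Run:
```python
from h import *
b=hand(1.2,.13,-.0196);rows(now(),[b])
for s,l in((1.2,(1.15,1.1,1.05,1.0)),(1.0,(.95,.9,.85,.8)),(.8,(.75,.7,.65,.6)),(.6,(.55,.5,.45,.4)),(.4,(.35,.3,.25,.2)),(.2,(.15,.1,.05))):
    print(s);rows(hand(s,.13,-.0196),[hand(t,.13,-.0196) for t in l])
```

```text
[-0.01  0.09 -0.01] [-0.   0.   0.2]
1.2
[-0.    0.26  0.05] [ 2.9  0.  -0. ]
[0.   0.52 0.1 ] [ 5.7  0.  -0. ]
[0.   0.77 0.18] [ 8.6  0.  -0. ]
[0.   1.02 0.26] [11.5 -0.   0. ]
1.0
[-0.    0.26  0.05] [ 2.9  0.  -0. ]
[-0.    0.52  0.1 ] [ 5.7  0.  -0. ]
[-0.    0.77  0.18] [ 8.6 -0.  -0. ]
[-0.    1.02  0.26] [11.5 -0.  -0. ]
0.8
[0.   0.26 0.05] [ 2.9  0.  -0. ]
[0.   0.52 0.1 ] [5.7 0.  0. ]
[0.   0.77 0.18] [8.6 0.  0. ]
[-0.    1.02  0.26] [11.5  0.   0. ]
0.6
[0.   0.26 0.05] [ 2.9  0.  -0. ]
[0.   0.52 0.1 ] [5.7 0.  0. ]
[0.   0.77 0.18] [ 8.6 -0.  -0. ]
[0.   1.02 0.26] [11.5  0.   0. ]
0.4
[0.   0.26 0.05] [ 2.9  0.  -0. ]
[-0.    0.52  0.1 ] [ 5.7  0.  -0. ]
[0.   0.77 0.18] [ 8.6  0.  -0. ]
[0.   1.02 0.26] [11.5 -0.  -0. ]
0.2
[0.   0.26 0.05] [ 2.9  0.  -0. ]
[-0.    0.52  0.1 ] [5.7 0.  0. ]
[-0.    0.77  0.18] [8.6 0.  0. ]
```

```bash
python3 -m crank '[0,0.09,0.02,1,0,0,0.6, 0,0.17,0.03,1.9,0,0,0.6, 0,0.26,0.05,2.9,0,0,0.6, 0,0.35,0.06,3.8,0,0,0.6, 0,0.43,0.08,4.8,0,0,0.6, 0,0.52,0.1,5.7,0,0,0.6, 0,0.6,0.13,6.7,0,0,0.6, 0,0.69,0.15,7.6,0,0,0.6, 0,0.77,0.18,8.6,0,0,0.6, 0,0.77,0.18,8.6,0,0,0.6, 0,0.77,0.18,8.6,0,0,0.6, 0,0.77,0.18,8.6,0,0,0.6]'
python3 th.py
python3 -m crank '[0,0,0,0,0,0,0.6, 0,0,0,0,0,0,0.6, 0,0,0,0,0,0,0.6, 0,0,0,0,0,0,0.6, 0,0,0,0,0,0,0.6]'
python3 th.py
```

```text
time: 9.13
ee_pos: [0.5412, -0.0752, 0.1999]
orientation: [-0.257, 0.963, 0.082, -0.022]
force: [-0.3, -1.2, 1.5]
finger_gap: 0.0516
grasp_force: 0.5
(np.float64(0.66), np.float64(0.053), 0.59) 9.23 [-0.79 -0.43 -0.18]
time: 9.65
ee_pos: [0.5414, -0.0749, 0.2]
orientation: [-0.257, 0.963, 0.082, -0.021]
force: [-0.6, -0.9, -0.1]
finger_gap: 0.0512
grasp_force: 0.3
(np.float64(1.0), np.float64(0.05), 0.62) 9.75 [ 0.11  0.12 -0.57]
```

```bash
python3 -m crank '[0,0.09,0.02,1,0,0,0.6, 0,0.17,0.03,1.9,0,0,0.6, 0,0.26,0.05,2.9,0,0,0.6, 0,0.35,0.06,3.8,0,0,0.6, 0,0.43,0.08,4.8,0,0,0.6, 0,0.52,0.1,5.7,0,0,0.6, 0,0.6,0.13,6.7,0,0,0.6, 0,0.69,0.15,7.6,0,0,0.6, 0,0.77,0.18,8.6,0,0,0.6, 0,0.86,0.2,9.6,0,0,0.6, 0,0.94,0.23,10.5,0,0,0.6, 0,1.02,0.26,11.5,0,0,0.6]'
python3 -m crank '[0,0,0,0,0,0,0.6, 0,0,0,0,0,0,0.6, 0,0,0,0,0,0,0.6, 0,0,0,0,0,0,0.6, 0,0,0,0,0,0,0.6, 0,0,0,0,0,0,0.6]'
python3 - <<'E'
from th import *
t,im=theta();tp=eyes.capture("top");p,Rt,o=now();print(t,o['force'])
rows((p,Rt),[hand(.85,.13,-.0196)])
a=cv2.resize(im,None,fx=3,fy=3)[330:730,830:1230]
k,_=cv2.findContours(sil("side",PP,.67,'c'),0,2);cv2.drawContours(a,[c-[830,330] for c in k],-1,(0,0,255),1)
b=cv2.resize(tp,None,fx=3,fy=3)[600:1000,800:1200]
k,_=cv2.findContours(sil("top",PP,.67,'c'),0,2);cv2.drawContours(b,[c-[800,600] for c in k],-1,(0,0,255),1)
cv2.imwrite("pics/c2.png",np.hstack([b,a]))
E
```

```text
time: 10.75
ee_pos: [0.5446, -0.0939, 0.1815]
orientation: [-0.353, 0.932, 0.079, -0.03]
force: [0.1, -0.7, 0.7]
finger_gap: 0.0512
grasp_force: 0.3
time: 11.25
ee_pos: [0.5445, -0.0935, 0.1818]
orientation: [-0.352, 0.932, 0.079, -0.029]
force: [-0.5, -0.7, -0.4]
finger_gap: 0.0511
grasp_force: 0.5
(np.float64(0.5), np.float64(0.06), 0.78) [-0.80464276  0.46926446 -0.47867239]
[-0.02  0.09 -0.05] [-0.1  0.1  0.2]
```

View pics/c2.png

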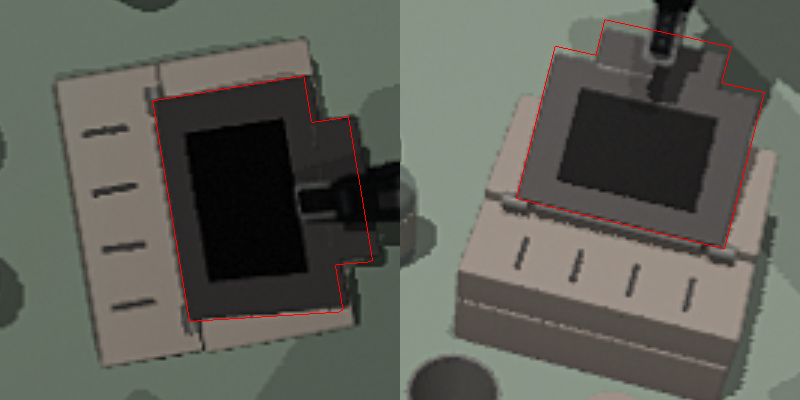

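```bash
python3 -m crank '[0,0.09,0.02,1,0,0,0.6, 0,0.17,0.03,1.9,0,0,0.6, 0,0.26,0.05,2.9,0,0,0.6, 0,0.35,0.06,3.8,0,0,0.6, 0,0.43,0.08,4.8,0,0,0.6, 0,0.52,0.1,5.7,0,0,0.6, 0,0.6,0.13,6.7,0,0,0.6, 0,0.69,0.15,7.6,0,0,0.6, 0,0.77,0.18,8.6,0,0,0.6, 0,0.86,0.2,9.6,0,0,0.6, 0,0.94,0.23,10.5,0,0,0.6, 0,1.02,0.26,11.5,0,0,0.6]'
python3 -m crank '[0,0.09,0.02,1,0,0,0.6, 0,0.17,0.03,1.9,0,0,0.6, 0,0.26,0.05,2.9,0,0,0.6, 0,0.35,0.06,3.8,0,0,0.6, 0,0.43,0.08,4.8,0,0,0.6, 0,0.52,0.1,5.7,0,0,0.6, 0,0.6,0.13,6.7,0,0,0.6, 0,0.69,0.15,7.6,0,0,0.6, 0,0.77,0.18,8.6,0,0,0.6, 0,0.86,0.2,9.6,0,0,0.6, 0,0.94,0.23,10.5,0,0,0.6, 0,1.02,0.26,11.5,0,0,0.6]'
python3 obs.py
python3 - <<'E'
from th import *
t,im=theta();tp=eyes.capture("top");p,Rt,o=now();print(t,o['force'])
rows((p,Rt),[hand(.45,.13,-.0196)])
T=.27
a=cv2.resize(im,None,fx=3,fy=3)[330:730,830:1230]
k,_=cv2.findContours(sil("side",PP,T,'c'),0,2);cv2.drawContours(a,[c-[830,330] for c in k],-1,(0,0,255),1)
b=cv2.resize(tp,None,fx=3,fy=3)[600:1000,800:1200]
k,_=cv2.findContours(sil("top",PP,T,'c'),0,2);cv2.drawContours(b,[c-[800,600] for c in k],-1,(0,0,255),1)
cv2.imwrite("pics/c3.png",np.hstack([b,a]))
E
```

```text
time: 12.4
ee_pos: [0.5471, -0.1085, 0.1597]
orientation: [-0.444, 0.892, 0.076, -0.037]
force: [-0.3, -0.9, -0.6]
finger_gap: 0.051
grasp_force: 0.3
time: 13.4
ee_pos: [0.5488, -0.1184, 0.1354]
orientation: [-0.531, 0.843, 0.072, -0.045]
force: [0.6, -0.4, -1.1]
finger_gap: 0.0511
grasp_force: 0.3
13.4 [ 0.5488 -0.1184  0.1354] [-0.696  0.79   1.324  0.68   1.945  0.638] [ 0.6  -0.43 -1.14] 0.0511
(np.float64(0.1), np.float64(0.064), 0.77) [ 0.07764657 -0.54742018 -1.50117251]
[-0.01  0.02 -0.09] [-0.2  0.2  0.1]
```

View pics/c3.png

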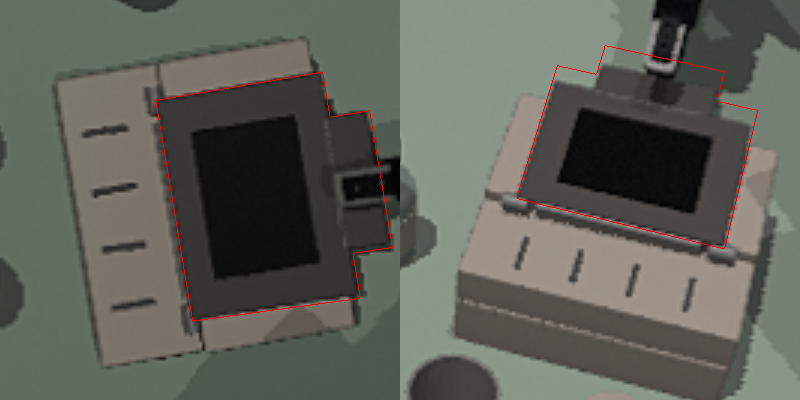

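```bash
python3 -m crank '[0,0.04,0.01,0.5,0,0,0.6, 0,0.09,0.02,1,0,0,0.6, 0,0.13,0.02,1.4,0,0,0.6, 0,0.17,0.03,1.9,0,0,0.6, 0,0.21,0.04,2.4,0,0,0.6, 0,0.26,0.05,2.9,0,0,0.6, 0,0.3,0.05,3.3,0,0,0.6, 0,0.35,0.06,3.8,0,0,0.6, 0,0.39,0.07,4.3,0,0,0.6, 0,0.43,0.08,4.8,0,0,0.6, 0,0.47,0.09,5.2,0,0,0.6, 0,0.52,0.1,5.7,0,0,0.6]'
python3 th.py
python3 -m crank '[0,0.04,0.01,0.5,0,0,0.6, 0,0.09,0.02,1,0,0,0.6, 0,0.13,0.02,1.4,0,0,0.6, 0,0.17,0.03,1.9,0,0,0.6, 0,0.21,0.04,2.4,0,0,0.6, 0,0.26,0.05,2.9,0,0,0.6, 0,0.3,0.05,3.3,0,0,0.6, 0,0.35,0.06,3.8,0,0,0.6, 0,0.39,0.07,4.3,0,0,0.6, 0,0.43,0.08,4.8,0,0,0.6, 0,0.47,0.09,5.2,0,0,0.6, 0,0.52,0.1,5.7,0,0,0.6]'
python3 - <<'E'
from th import *
t,im=theta();tp=eyes.capture("top");p,Rt,o=now();print(t,o['force'])
rows((p,Rt),[hand(.25,.13,-.0196)])
T=0
a=cv2.resize(im,None,fx=3,fy=3)[330:730,830:1230]
k,_=cv2.findContours(sil("side",PP,T,'c'),0,2);cv2.drawContours(a,[c-[830,330] for c in k],-1,(0,0,255),1)
b=cv2.resize(tp,None,fx=3,fy=3)[600:1000,800:1200]
cv2.imwrite("pics/c4.png",np.hstack([b,a]))
E
```

```text
time: 14.55
ee_pos: [0.5494, -0.1217, 0.1228]
orientation: [-0.572, 0.816, 0.069, -0.048]
force: [-0.2, 0.3, -0.4]
finger_gap: 0.0511
grasp_force: 0.2
(np.float64(0.0), np.float64(0.07), 0.79) 14.65 [ 0.98 -0.84 -1.08]
time: 15.65
ee_pos: [0.5498, -0.1237, 0.1097]
orientation: [-0.612, 0.786, 0.067, -0.051]
force: [0.0, -0.4, -1.1]
finger_gap: 0.0512
grasp_force: 0.0
(np.float64(0.0), np.float64(0.081), 0.69) [-0.27006463 -0.45849232 -0.05731599]
[-0.02  0.01 -0.08] [-0.1  0.2  0.1]
```

View pics/c4.png

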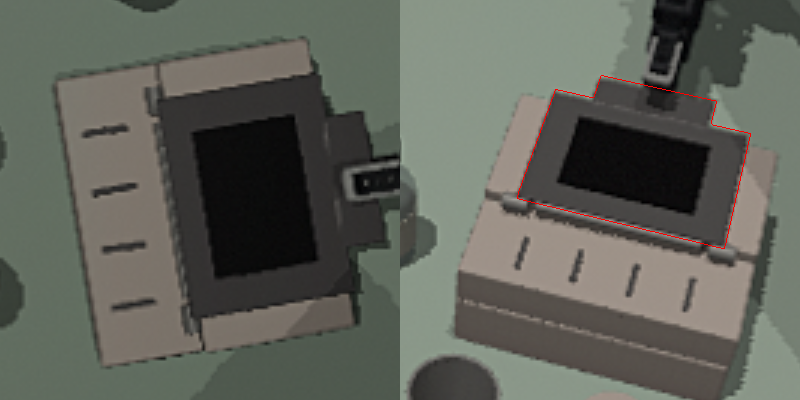

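```bash
python3 -m crank '[0,0.05,-0.3,0,0,0,0.6, 0,0.1,-0.8,0,0,0,0.6, 0,0.1,-1.5,0,0,0,0.6, 0,0.1,-2.3,0,0,0,0.6, 0,0.1,-3.2,0,0,0,0.6, 0,0.1,-4,0,0,0,0.6, 0,0.1,-4.6,0,0,0,0.6, 0,0.1,-5,0,0,0,0.6, 0,0.1,-5,0,0,0,0.6, 0,0.1,-5,0,0,0,0.6]'
python3 - <<'E'
from th import *
t,im=theta();tp=eyes.capture("top");p,Rt,o=now();print(t,o['time'],o['force'])
for n in("jar","steel_cup","flask"):print(n,[np.round(g["uv"]) for g in regions_of("top",n)[:1]])
cv2.imwrite("pics/e.png",np.hstack([tp[150:350,200:500],im[80:280,220:520]]))
E
```

```text
time: 16.63
ee_pos: [0.5702, -0.2446, 0.1382]
orientation: [-0.612, 0.787, 0.067, -0.051]
force: [-0.3, 1.1, -0.7]
finger_gap: 0.0513
grasp_force: 0.0
(np.float64(-0.02), np.float64(0.076), 0.83) 16.7833 [ 0.19983092 -0.16019788 -0.50844615]
jar [array([255., 291.])]
steel_cup [array([243., 248.])]
flask [array([310., 186.])]
```

View pics/e.png

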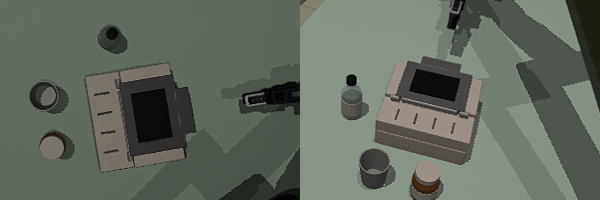

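The cover is shut, the hand is well clear, and the jar, cup and bottle are where they stood.

```bash
python3 -c "
from workcell import sign_off
print(sign_off())"
```

```text
the job is handed in; nothing more can be done
None
```

I tipped the cover from behind, caught it on the front finger, lowered it slowly until it was fully shut and withdrew the hand. In the last pictures it is shut and the jar, cup and bottle look unmoved; I handed the job in at about 17 s, and the hand-in returned no verdict.

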